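# Clamp a circuit board in the sliding-jaw board holder

## Task

Clamp the circuit board in the board holder for soldering: loosen the black thumb screw that locks the sliding jaw, slide the jaw so that it gently pushes the board against the sprung pad and presses the pad in by about half of its 8 mm travel (not to its stop), and hold it there while you screw the thumb screw fully tight again, so that the board stays clamped when you let go. The board stays flat on the holder, and the tools and boxes around it are left where they are.

Things in the scene. Friction and masses are not known exactly. Their poses are not given: they have to be found in the camera images.
- holder: Aluminium board holder fixed to the table: base plate 100 x 300 x 12 mm, origin at the centre of its underside, z up. Its y runs along the steel rail (14 mm wide, top 32 mm above the table, over the base's middle) from the sliding jaw towards the sprung pad. Two bed strips along y (at x = -36 and +36 mm, tops 34 mm above the table) carry the board.
- jaw: Dark steel jaw on the rail, 66 mm across it, 36 mm along it, 35 to 58 mm above the table. Origin on the thumb screw's axis, 34 mm above the table; axes as the holder's. It slides along y only, from y = -93 mm (rearmost) to +27 mm in the holder's frame. Screw loose: drags with 1.2 N, and a pressed pad drives it back if let go. Screw tight: holds over 40 N.
- jaw_face (a point): Middle of the jaw's flat pushing face, which meets the board: 18 mm ahead (+y) of the screw's axis, 36 mm above the table.
- knob (a point): Middle of the thumb screw's round black grooved grip: diameter 27 mm, vertical axis, 24 mm high (from 70 to 94 mm above the table). This point is on the axis, 84 mm above the table. Around and below the grip is free air down to the jaw's top at 58 mm. It moves with the jaw, so the jaw can be slid while the grip is held.
- screw (a joint): Thumb screw angle, rad: 0 is fully home (a stop), growing as it is loosened (counter-clockwise from above), up to 2.6. It clamps the rail below about 0.55, ever harder towards 0; above that the jaw is free. Starts at 0 to 0.12; loosened means over 0.7, tight again means under 0.2. Turns against 0.12 N m of friction, stays where left, does not rise or sink.
- board: Green circuit board with parts on top, 80 mm (its x) by 90 mm (its y) and 4 mm thick, about 80 g; tallest part 12 mm over it. Origin at the centre of its underside, z up. It lies loose on the bed strips between jaw and pad (underside 34 mm above the table), its y about along the holder's y, with free gaps before and behind it. It slides with less than 1 N.
- pad_mid (a point): Holder point 94 mm along +y, 43 mm above the table. The sprung pad's free face (black, 44 mm wide) is within 8 mm of it along y, NOT measured: feel for it. It sits before a silvery end block (top 62 mm, with a low steel screw head: leave alone), and yields towards +y by up to 8 mm at 2 N per mm from zero (half travel 8 N), then a hard stop.
- pliers: Bystander: yellow-handled pliers lying on the table, 160 mm long; origin near the pivot, underside.
- tweezers: Bystander: steel tweezers lying on the table, 115 mm long; origin at the middle, underside.
- spool: Bystander: spool standing on its flange on the table, 54 mm in diameter, 38 mm high; origin at the centre of its underside.
- screwdriver: Bystander: blue-handled screwdriver lying on the table, 170 mm long; origin at the middle, underside.
- partsbox: Bystander: white paper box, 75 x 75 x 60 mm; origin at the centre of its underside.
- meter: Bystander: yellow multimeter lying on the table, 75 x 150 x 36 mm; origin at the centre of its underside.
Not all that is in view belongs to the job. Several things have the shape of the board; the one meant has the colours described above.

How it is judged:
By the outcome, as a careful person would: the job done as asked, in the order asked, and still so for the second after the job is handed in, with the robot touching nothing.
It also fails if it takes over 48 s, if anything falls off the work surface, if the arm or the gripper's body presses on something with over 40 N, if the wrist force passes 120 N, or if a joint passes its speed limit or range.

## Robot

A 6-joint arm with a two-finger parallel gripper is mounted at the origin on the work surface. World frame = base frame: x ahead of the robot, y to its left, z up, the work surface at z = 0. Lengths are in m, angles in rad, forces in N, time in s.
With the tool pointing down it reaches from about 0.35 to 0.775 m from the base axis. Payload 7.3 kg.
Tool frame: the origin (TCP) lies midway between the tips of the shut fingers; the grasp point (between the pads) lies 19 mm behind it; y points along the fingers, x is the direction in which the jaws open and shut, and the axes are right-handed (so a half turn about y gives the same grasp; the last joint's range is limited). The gripper opens to 92 mm and grips with 3 to 60 N. Pads are 19 mm wide; open, the fingers measure 130 mm over their backs; the gripper's body (75 mm by 190 mm) begins 47 mm behind the grasp point.
Start: joints at [-1.313, 0.342, 1.524, -0, 1.275, -0.146], TCP at [0.206, -0.483, 0.227] pointing down, gripper open.
Joint ranges: [-2.53, 2.53], [-0.77, 2.02], [0.04, 2.7], [-1, 4.14], [0.28, 2.66], [-3.11, 3.11]. Speed limits (rad/s): [2.57, 2.57, 3.14, 3.14, 3.14, 3.14].

## Interface

Orientations are given as a unit quaternion [x, y, z, w].
In Python, from cell import robot, viewer gives the robot as it stands.
- The arm moves only by the tool carry_out, never from a script. Its argument "motion" is a list of rows, each a list of 4 numbers: the shift along the tool's x, y, z in m, then the turn about the tool's y in degrees. In form: [[tx, ty, tz, yaw], ...]. A call has 1 to 8 rows; each row is the pose to reach, as a shift and turn from the pose commanded when the call began, along the tool's axes at that moment; what a row does not reach only later rows make up. A row lasts 1/8 s, in which the tool goes at most 62.5 mm and 10.7 degrees, less where a joint would pass 70% of its speed; a pose out of reach is approached as far as the arm can. A call with a gripper value outside its range is refused whole. "grip" is the opening, from 0 (shut) to 1 (fully open), set as the call begins (left out, the last holds). The fingers move at their own pace and stop on an object; "force" is the grip in N (left out, the last holds). Time passes only in rows, so rows that repeat a pose let the fingers close. It gives the time, the measured TCP pose, the force and the opening at its end, in the units of the state.
- robot.state(): the state, without advancing time (a new reading comes with each control period).
- viewer.read_camera(name): name is "scene" or "side" or "wrist"; returns a dict with "pixels" (420x560x3 uint8, red, green, blue), "fx", "fy", "cx", "cy" (pixels), "k1" (the pictures are not rectified: a ray, as slopes to the right and down, at radius r is drawn at 1 + k1 r^2 times it, then the intrinsics apply), "cam_to_world" (4x4, takes a point from camera to world coordinates). Camera axes: x right, y down, z forward; pixel columns grow to the right and rows downward; lengths in m; the calibration is good to about 2 mm. A picture is of the moment at which its call begins. There is no depth.
- robot.job_done(): hands the job in, once; it reports no verdict.
The state is a dict: "t": time; "qpos": joint angles; "joint_velocities": joint speeds; "joint_efforts": joint torques, N m; "tcp_pos": TCP position; "tcp_rot": TCP orientation; "ft_force": force on the tool from outside, world axes, zero at the start; "ft_torque": the same for the moment, N m; "opening": finger opening in m.
Only numpy, scipy, OpenCV 4.12 (cv2) and the standard library are available. Lean on these libraries where they do the work, as an engineer would, in place of code of your own. Each camera call takes 0.05 s, during which the arm holds its last target.

## Working session

There is one attempt and no reset: what is moved stays moved. The work goes in short steps, Python scripts to look and compute and a tool call to move; the robot and the scene stay as the last step left them, time stands still between calls to the robot, and variables do not carry over. Pictures are saved under pics/ and viewed, and the job is handed in when it is done.

Besides the shell and the picture viewer there is one more tool, called as name([rows], argument=value, ...), one row to a line, values as JSON. carry_out: Moves the arm, as the interface text tells. Its arguments: {"type":"object","properties":{"motion":{"type":"array"},"grip":{"type":"number"},"force":{"type":"number"}},"required":["motion"]}

```bash
ls; mkdir -p pics
python3 - <<'E'
from cell import robot, viewer
import cv2,pickle
print(robot.state())
for n in ["scene","side","wrist"]:
    c=viewer.read_camera(n); pickle.dump(c,open(f"pics/{n}0.pkl","wb"))
    cv2.imwrite(f"pics/{n}0.png",c["pixels"][:,:,::-1]); print(n,c["fx"],c["cx"],c["cy"],c["k1"],c["cam_to_world"])
E
```

```text
pics
{'t': 0.0, 'qpos': array([-1.31299124e+00,  3.42714882e-01,  1.52500655e+00, -7.83064534e-06,
        1.27536419e+00, -1.45985731e-01]), 'joint_velocities': array([-0.00158535,  0.00080351, -0.00047167, -0.00147299,  0.0012054 ,
       -0.0003395 ]), 'joint_efforts': array([-1.24550301e-03, -4.31246173e+01, -2.44222587e+01,  7.16038956e-02,
        5.59325656e-02, -1.30313178e-04]), 'tcp_pos': array([ 0.20620031, -0.48238449,  0.22605267]), 'tcp_rot': array([-0.58975788,  0.38997532, -0.38918477,  0.59045754]), 'ft_force': array([-0.47013993, -0.29157806, -0.14042106]), 'ft_torque': array([ 0.01202193,  0.01462761, -0.02439671]), 'opening': 0.09184367639677253}
scene 520.7667973565458 281.01652162798854 216.7446176149446 -0.03342274578017033 [[-0.8335761   0.43695341 -0.33796836  1.07351599]
 [ 0.55232124  0.64862979 -0.52366081  0.71249072]
 [-0.00959903 -0.62317824 -0.78202094  1.17227754]
 [ 0.          0.          0.          1.        ]]
side 511.26636405876116 280.61977158464066 219.3708494240236 -0.02841171201376649 [[-0.98972595 -0.11393087  0.08638458  0.50909874]
 [-0.14184401  0.70648292 -0.69337015  0.88425698]
 [ 0.01796704 -0.69849957 -0.71538489  1.00640666]
 [ 0.          0.          0.          1.        ]]
wrist 295.34598707612315 282.8157590612562 206.30459863172857 -0.05171415505679484 [[ 0.39328103 -0.88145872 -0.26145851  0.27521264]
 [-0.91941689 -0.37754334 -0.11015266 -0.45284697]
 [-0.0016169   0.28371032 -0.95890867  0.3849239 ]
 [ 0.          0.          0.          1.        ]]
```

View pics/scene0.png

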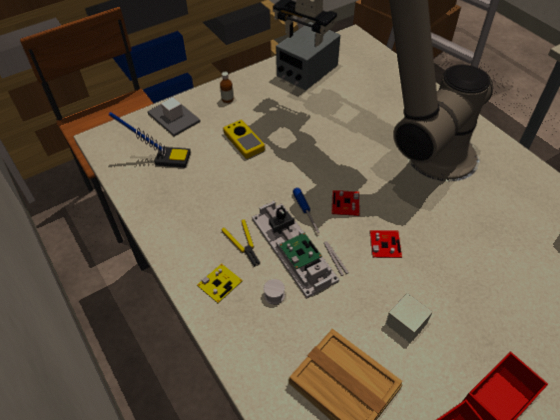

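View pics/side0.png

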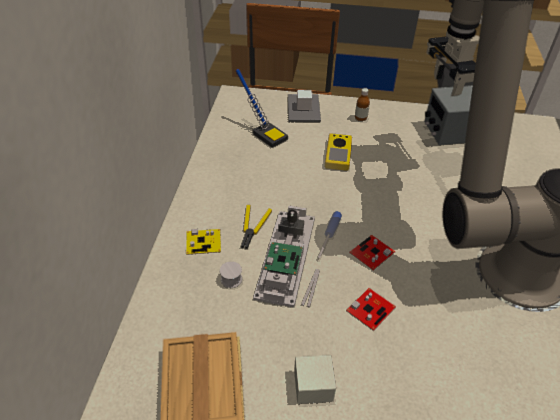

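View pics/wrist0.png

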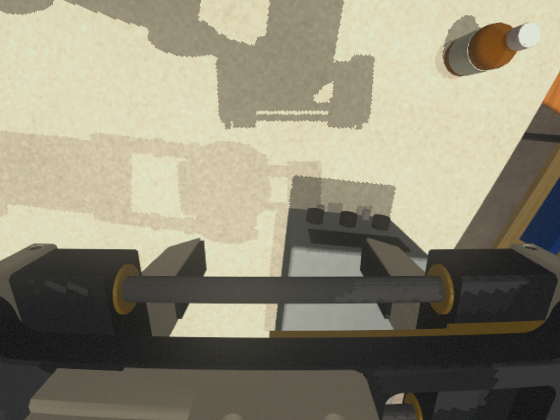

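The scene view has four board-shaped things: green (300,250), yellow (220,283), red (346,203) and red (385,244). Only the green one lies in the holder. I'll confirm that in an enlarged crop.

```bash
cat > h.py <<'E'
import numpy as np,cv2,pickle
def ray(c,u,v):
    K=np.array([[c["fx"],0,c["cx"]],[0,c["fy"],c["cy"]],[0,0,1.]])
    p=cv2.undistortPoints(np.array([[[u,v]]],float),K,np.array([c["k1"],0,0,0.]))[0,0]
    M=np.array(c["cam_to_world"]); d=M[:3,:3]@np.array([p[0],p[1],1]); return M[:3,3],d
def onz(c,u,v,z):
    o,d=ray(c,u,v); return o+d*(z-o[2])/d[2]
def proj(c,P):
    K=np.array([[c["fx"],0,c["cx"]],[0,c["fy"],c["cy"]],[0,0,1.]])
    M=np.linalg.inv(np.array(c["cam_to_world"])); q=M[:3,:3]@np.array(P)+M[:3,3]
    r=q[:2]/q[2]; r=r*(1+c["k1"]*(r@r)); return np.array([c["fx"]*r[0]+c["cx"],c["fy"]*r[1]+c["cy"]])
def load(n): return pickle.load(open(f"pics/{n}.pkl","rb"))
def crop(c,x0,y0,x1,y1,s,name):
    im=c["pixels"][y0:y1,x0:x1,::-1]; im=cv2.resize(im,None,fx=s,fy=s,interpolation=cv2.INTER_CUBIC)
    cv2.imwrite(f"pics/{name}.png",im)
E
python3 - <<'E'
from h import *
crop(load("scene0"),240,190,350,300,5,"sc0crop")
crop(load("side0"),235,195,335,315,5,"sd0crop")
E
```

```text
(no output)
```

View pics/sc0crop.png

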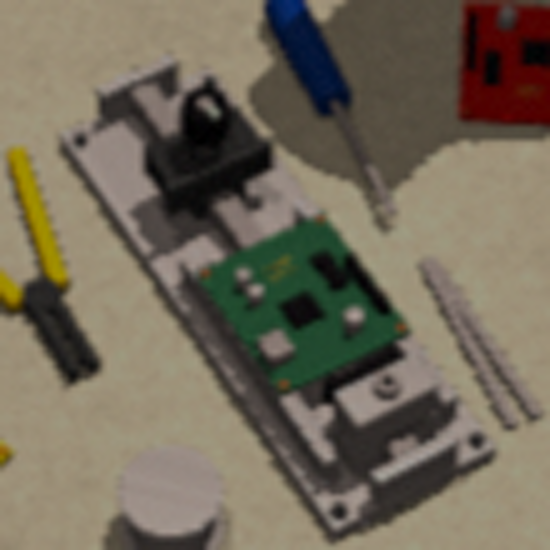

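View pics/sd0crop.png

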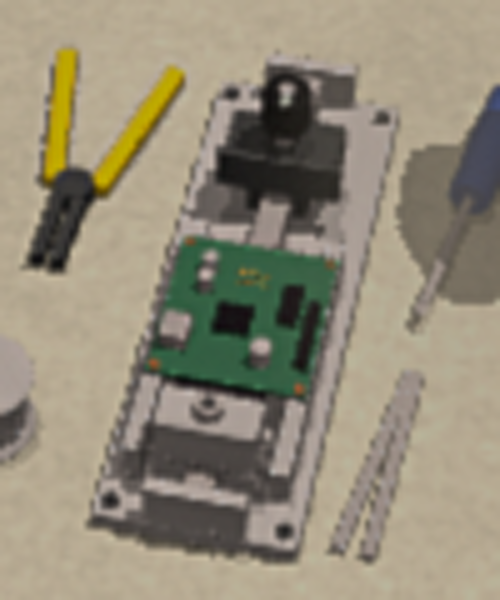

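The crops confirm it: the green board lies on the bed strips, with the jaw and black knob at scene (281,213) and side (292,216), and the end block at scene (318,269).

Run:
```python
from h import *
S=load("scene0");D=load("side0")
s=lambda x,y:(240+(x+.5)/5-.5,190+(y+.5)/5-.5); d=lambda x,y:(235+(x+.5)/5-.5,195+(y+.5)/5-.5)
print("knob S",onz(S,*s(206,117),.084),"D",onz(D,*d(287,105),.084))
for n,a,b in [("hole near-l",(80,140),(232,93)),("hole far r",(476,440),(285,531)),("hole far l",(339,511),(110,499))]:
    print(n,onz(S,*s(*a),.012),onz(D,*d(*b),.012))
print("hole near-r D",onz(D,*d(381,117),.012))
for n,a,b in [("S corner farL",(335,537),(92,515)),("farR",(495,452),(300,550)),("nearL",(62,132),(220,88))]:
    print(n,onz(S,*s(*a),.010),onz(D,*d(*b),.010))
for n,a,b in [("board pt nearL",(205,273),(190,241)),("nearR",(322,218),(330,265)),("farR",(402,327),(299,388)),("farL",(284,385),(154,365))]:
    print(n,onz(S,*s(*a),.038),onz(D,*d(*b),.038))
```

```text
knob S [ 0.5965663  -0.02730015  0.084     ] D [ 0.5938168  -0.02763068  0.084     ]
hole near-l [ 0.63381895 -0.10229932  0.012     ] [ 0.63150911 -0.10320366  0.012     ]
hole far r [0.56783158 0.18282825 0.012     ] [0.56560324 0.1816937  0.012     ]
hole far l [0.65163189 0.17770009 0.012     ] [0.650199  0.1762818 0.012    ]
hole near-r D [ 0.54854335 -0.0978495   0.012     ]
S corner farL [0.66137222 0.18803903 0.01      ] [0.65728789 0.18531839 0.01      ]
farR [0.56318507 0.19326264 0.01      ] [0.55738485 0.1899078  0.01      ]
nearL [ 0.63852641 -0.11442951  0.01      ] [ 0.63885308 -0.10799813  0.01      ]
board pt nearL [0.63607098 0.03055949 0.038     ] [0.63433244 0.03100865 0.038     ]
nearR [0.56310454 0.03545674 0.038     ] [0.56233635 0.03586843 0.038     ]
farR [0.56933389 0.11746954 0.038     ] [0.56806122 0.11631072 0.038     ]
farL [0.64141163 0.11270998 0.038     ] [0.63928654 0.11322308 0.038     ]
```

Run:
```python
import numpy as np
from scipy.spatial.transform import Rotation as R
from cell import robot
s=robot.state(); M=R.from_quat(s["tcp_rot"]).as_matrix(); print(M.round(4)); 
for z in (.2,.085-.019): print(z,(M.T@(np.array([.595,-.0275,z])-s["tcp_pos"])).round(4))
print(np.degrees(np.arctan2(M[1,0],M[0,0])))
```

```text
[[ 3.929e-01 -3.000e-04  9.196e-01]
 [-9.196e-01  1.100e-03  3.929e-01]
 [-1.100e-03 -1.000e+00  2.000e-04]]
0.2 [-0.2657  0.0266  0.5363]
0.066 [-0.2655  0.1606  0.5362]
-66.86754808401516
```

carry_out([
  [-0.026,0.0,0.052,0],
  [-0.052,0.0,0.104,0],
  [-0.078,0.005,0.156,0],
  [-0.104,0.01,0.208,0],
  [-0.13,0.015,0.26,0],
  [-0.156,0.02,0.312,0],
  [-0.182,0.02,0.364,0],
  [-0.208,0.02,0.416,0],
])

```text
t: 1.15
tcp_pos: [0.5081, -0.1264, 0.2065]
tcp_rot: [0.59, -0.39, 0.39, -0.59]
ft_force: [0.9, -1.5, 0.0]
opening: 0.0916
```

Run:
```python
import numpy as np
from scipy.spatial.transform import Rotation as R
from cell import robot
s=robot.state(); M=R.from_quat(s["tcp_rot"]).as_matrix(); print(s["t"],s["tcp_pos"],s["ft_force"],s["qpos"])
for z in (.2,.085-.019): print(z,(M.T@(np.array([.595,-.0275,z])-s["tcp_pos"])).round(4))
```

```text
1.15 [ 0.50805991 -0.12640391  0.20654231] [ 0.92149139 -1.4972576   0.0421943 ] [-3.90176135e-01  3.56673182e-01  1.56052573e+00 -2.08544127e-04
  1.22456788e+00  7.76902980e-01]
0.2 [-0.0568  0.0065  0.1188]
0.066 [-0.0568  0.1405  0.1188]
```

carry_out([
  [-0.025,0.003,0.05,0],
  [-0.05,0.006,0.1,0],
  [-0.0575,0.006,0.12,0],
  [-0.0575,0.006,0.12,0],
])

```text
t: 1.65
tcp_pos: [0.5952, -0.0268, 0.1999]
tcp_rot: [0.591, -0.389, 0.389, -0.59]
ft_force: [0.5, -0.8, -0.7]
opening: 0.0921
```

Run:
```python
from cell import robot, viewer
import cv2,pickle
from h import *
for n in ["wrist","scene","side"]:
    c=viewer.read_camera(n); pickle.dump(c,open(f"pics/{n}1.pkl","wb"))
    cv2.imwrite(f"pics/{n}1.png",c["pixels"][:,:,::-1])
s=robot.state();print(s["t"],s["tcp_pos"],s["ft_force"])
c=load("wrist1")
print(proj(c,[.595,-.0275,.094]),proj(c,[.595,-.0275,.07]), c["cam_to_world"][:3,3])
```

```text
1.8 [ 0.59416829 -0.02884227  0.20055465] [-0.29434094 -0.04494418 -0.38071127]
[283.87270663 203.3698194 ] [283.8096431  196.82755261] [0.66426619 0.00317886 0.35858745]
```

View pics/wrist1.png

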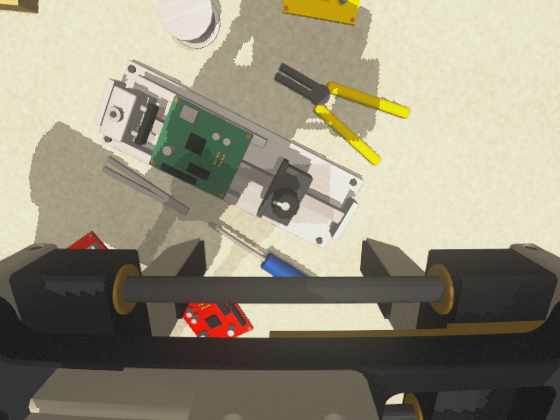

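The wrist view shows the knob at about (285,203), against a predicted top of (284,203), so they agree. The board is at (203,145), with the black pad face at (148,122). I'll enlarge the knob for a finer check.

Run:
```python
from h import *
crop(load("wrist1"),235,150,345,250,6,"w1crop")
```

```text
(no output)
```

View pics/w1crop.png

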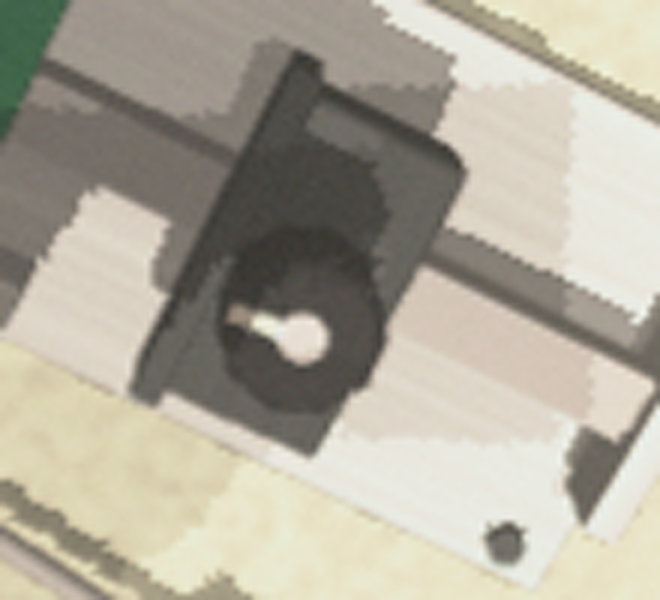

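Run:
```python
from h import *
from scipy.spatial.transform import Rotation as R
from cell import robot
c=load("wrist1");w=lambda x,y:(235+(x+.5)/6-.5,150+(y+.5)/6-.5)
print(onz(c,*w(302,328),.092),onz(c,*w(302,337),.097))
s=robot.state(); M=R.from_quat(s["tcp_rot"]).as_matrix();print((M.T@(onz(c,*w(302,328),.092)-s["tcp_pos"])),(M.T@(np.array([.595,-.0275,.066])-s["tcp_pos"])))
print(np.degrees(np.arctan2(M[1,0],M[0,0])))
```

```text
[ 0.59407488 -0.02897388  0.092     ] [ 0.5940681 -0.0289439  0.097    ]
[ 9.10513203e-05  1.08554721e-01 -4.22664252e-05] [-0.00090025  0.13455352  0.00140965]
-66.90591104000974
```

carry_out([
  [0,0.045,0.0005,0],
  [0,0.09,0.0005,0],
  [0,0.125,0.0005,0],
  [0,0.134,0.0005,0],
  [0,0.134,0.0005,0],
])

```text
t: 2.42
tcp_pos: [0.5954, -0.0286, 0.0673]
tcp_rot: [0.59, -0.39, 0.39, -0.59]
ft_force: [0.2, 0.8, 0.8]
opening: 0.0915
```

Run:
```python
from cell import robot, viewer
import cv2,pickle
from h import *
for n in ["wrist","side"]:
    c=viewer.read_camera(n); pickle.dump(c,open(f"pics/{n}2.pkl","wb"))
cv2.imwrite(f"pics/wrist2.png",load("wrist2")["pixels"][:,:,::-1])
crop(load("side2"),235,150,345,260,6,"sd2crop")
s=robot.state();print(s["t"],s["tcp_pos"],s["ft_force"])
```

```text
2.525 [ 0.59632998 -0.02839498  0.06850598] [0.23481991 0.53324394 0.19004437]
```

View pics/wrist2.png

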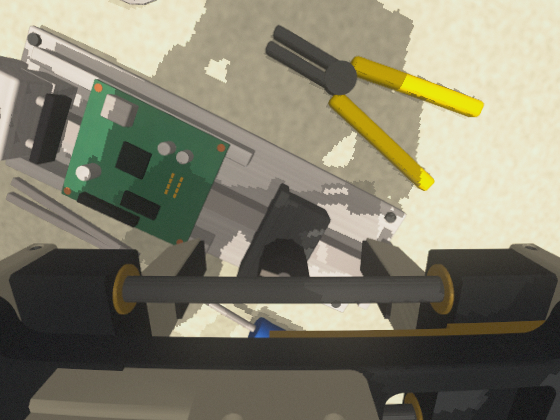

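View pics/sd2crop.png

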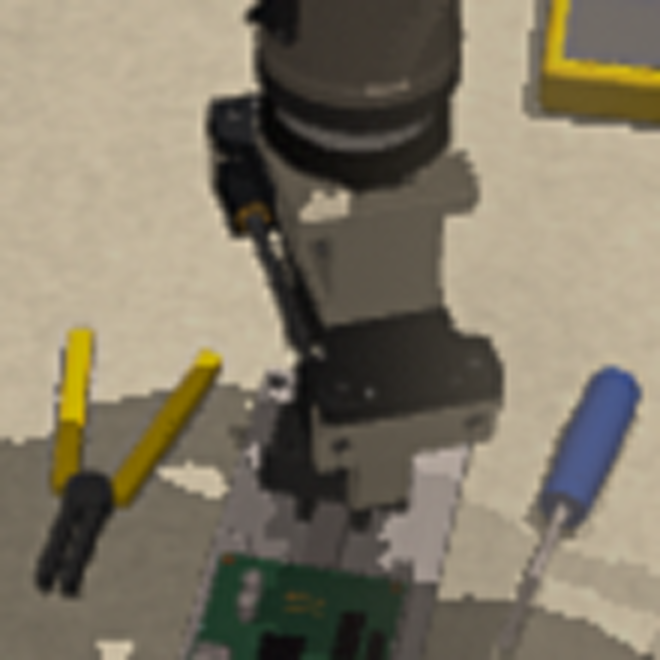

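The fingers straddle the knob; the wrist view puts it at (285,260), midway between them. Closing now.

carry_out([
  [0,0,0,0],
  [0,0,0,0],
  [0,0,0,0],
  [0,0,0,0],
  [0,0,0,0],
  [0,0,0,0],
], grip=0.0, force=40)

```text
t: 3.28
tcp_pos: [0.5953, -0.0278, 0.0667]
tcp_rot: [0.59, -0.39, 0.39, -0.59]
ft_force: [0.3, 0.3, -0.6]
opening: 0.0366
```

carry_out([
  [0,0,0,0],
  [0,0,0,0],
  [0,0,0,0],
  [0,0,0,0],
])

```text
t: 3.78
tcp_pos: [0.5957, -0.0285, 0.0668]
tcp_rot: [0.59, -0.389, 0.39, -0.59]
ft_force: [2.3, -5.6, -1.8]
opening: 0.0253
```

carry_out([
  [0.0004,0,0,-8],
  [0.0004,0,0,-16],
  [0.0004,0,0,-24],
  [0.0004,0,0,-32],
  [0.0004,0,0,-40],
  [0.0004,0,0,-48],
  [0.0004,0,0,-56],
  [0.0004,0,0,-64],
])

```text
t: 4.78
tcp_pos: [0.5952, -0.0278, 0.0667]
tcp_rot: [-0.707, 0.016, -0.016, 0.707]
ft_force: [-0.3, -1.3, 1.2]
opening: 0.025
```

```bash
cat > st.py <<'E'
from cell import robot
from h import *
from scipy.spatial.transform import Rotation as R
s=robot.state(); M=R.from_quat(s["tcp_rot"]).as_matrix()
hy=np.array([.0657,.998,0]);hx=np.array([.998,-.0657,0])
p=s["tcp_pos"]-np.array([.5997,.0396,0])
print("t",s["t"],"tcp",s["tcp_pos"].round(4),"hold x,y",(p@hx).round(4),(p@hy).round(4),"F hx,hy,z",s["ft_force"]@hx,s["ft_force"]@hy,s["ft_force"][2],"T",s["ft_torque"].round(3),"head",np.degrees(np.arctan2(M[1,0],M[0,0])),"open",s["opening"])
print("hy in tool per mm",(M.T@hy).round(4))
E
python3 st.py
python3 - <<'E'
from cell import robot, viewer
import cv2,pickle
from h import *
c=viewer.read_camera("wrist"); pickle.dump(c,open(f"pics/wrist3.pkl","wb"))
cv2.imwrite(f"pics/wrist3.png",c["pixels"][:,:,::-1])
E
```

```text
t 4.775 tcp [ 0.5952 -0.0278  0.0667] hold x,y -0.0001 -0.0676 F hx,hy,z -0.19268684737821498 -1.3444844106186622 1.202434578564739 T [-0.251  0.044 -0.078] head -2.6191516463298585 open 0.025026537333227922
hy in tool per mm [2.e-02 6.e-04 1.e+00]
```

View pics/wrist3.png

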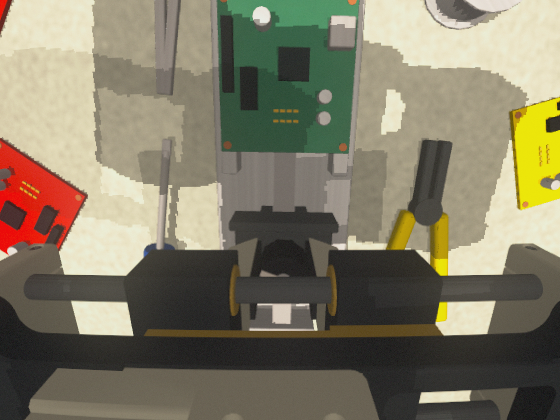

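The wrist view shows the knob gripped at (285,262), the jaw square behind it at (283,222), and the board ahead with its near edge at row 150. I'll slide part of the gap to check that the jaw is free.

carry_out([
  [0.0001,0,0.003,0],
  [0.0001,0,0.006,0],
  [0.0002,0,0.012,0],
  [0.0003,0,0.018,0],
  [0.0005,0,0.024,0],
  [0.0006,0,0.028,0],
  [0.0006,0,0.03,0],
])

```text
t: 5.7
tcp_pos: [0.5972, 0.0022, 0.0667]
tcp_rot: [-0.707, 0.018, -0.017, 0.707]
ft_force: [-4.7, -0.5, 4.6]
opening: 0.0251
```

```bash
python3 st.py
python3 - <<'E'
from cell import robot, viewer
import cv2,pickle
from h import *
c=viewer.read_camera("wrist"); pickle.dump(c,open(f"pics/wrist4.pkl","wb"))
cv2.imwrite(f"pics/wrist4.png",c["pixels"][:,:,::-1])
E
```

```text
t 5.7 tcp [0.5972 0.0022 0.0667] hold x,y -0.0 -0.0375 F hx,hy,z -4.608245369640099 -0.8081056301858134 4.608248909434962 T [-0.191  0.807 -0.001] head -2.8498800790003664 open 0.02511952928271888
hy in tool per mm [0.016 0.    1.   ]
```

View pics/wrist4.png

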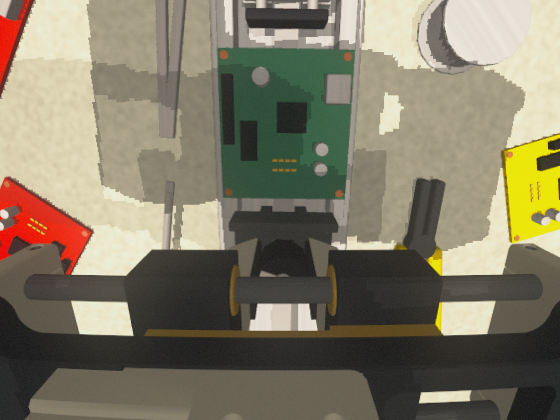

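carry_out([
  [-0.0003,0,0.003,0],
  [-0.0003,0,0.006,0],
  [-0.0002,0,0.008,0],
  [-0.0002,0,0.009,0],
  [-0.0002,0,0.011,0],
  [-0.0002,0,0.013,0],
  [-0.0002,0,0.015,0],
  [-0.0002,0,0.016,0],
])

```text
t: 6.75
tcp_pos: [0.5982, 0.0178, 0.0667]
tcp_rot: [0.707, -0.018, 0.018, -0.707]
ft_force: [-4.9, -2.1, 3.8]
opening: 0.0251
```

```bash
python3 st.py
python3 - <<'E'
from cell import robot, viewer
import cv2,pickle
from h import *
c=viewer.read_camera("wrist"); pickle.dump(c,open(f"pics/wrist5.pkl","wb"))
cv2.imwrite(f"pics/wrist5.png",c["pixels"][:,:,::-1])
E
python3 st.py
```

```text
t 6.75 tcp [0.5982 0.0178 0.0667] hold x,y -0.0 -0.0218 F hx,hy,z -4.749762118116503 -2.459550227449602 3.7727361393459633 T [-0.271  0.771  0.06 ] head -2.8616382457293232 open 0.02511890682222609
hy in tool per mm [ 1.58e-02 -1.00e-04  1.00e+00]
t 6.8 tcp [0.5982 0.0179 0.0667] hold x,y -0.0 -0.0217 F hx,hy,z -4.113675121162387 -1.0066330130528638 3.7126920039583124 T [-0.2    0.716  0.035] head -2.8615212848594767 open 0.025037185690554294
hy in tool per mm [0.0158 0.     1.    ]
```

View pics/wrist5.png

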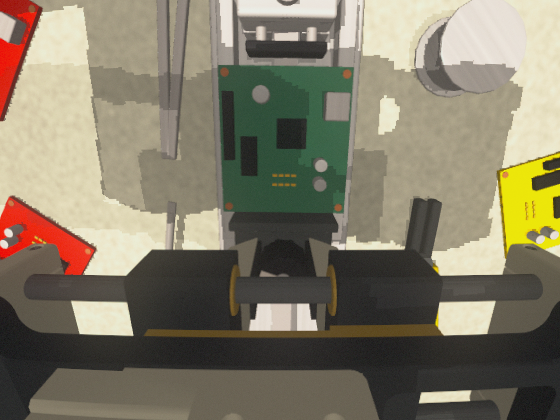

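The board's near edge (row 213) is on the jaw face. Its far edge (row 66) is still short of the pad (row 55). I'll feel forward slowly.

carry_out([
  [-0.0002,0,0.001,0],
  [-0.0002,0,0.002,0],
  [-0.0002,0,0.003,0],
  [-0.0002,0,0.003,0],
])

```text
t: 7.3
tcp_pos: [0.5984, 0.0209, 0.0667]
tcp_rot: [-0.707, 0.017, -0.018, 0.707]
ft_force: [-2.4, -1.8, 2.2]
opening: 0.0247
```

```bash
cat > av.py <<'E'
from cell import robot,viewer
from h import *
hy=np.array([.0657,.998,0]);hx=np.array([.998,-.0657,0]);F=[];Y=[];T=[];E=[]
for i in range(7):
    s=robot.state();F.append(s["ft_force"]);T.append(s["ft_torque"]);Y.append((s["tcp_pos"]-np.array([.5997,.0396,0]))@hy)
    if i<6: c=viewer.read_camera("wrist")
F=np.array(F)
print("t",s["t"],"y",np.mean(Y).round(5),"Fhy",(F@hy).mean().round(2),(F@hy).std().round(2),"hx",(F@hx).mean().round(2),"z",F[:,2].mean().round(2),"T",np.mean(T,0).round(3),"tcp",s["tcp_pos"].round(4))
E
python3 av.py
```

```text
t 7.6 y -0.01881 Fhy -0.88 0.53 hx -1.75 z 1.93 T [-0.103  0.305  0.033] tcp [0.5984 0.0208 0.0667]
```

carry_out([
  [-0.0002,0,0.001,0],
  [-0.0002,0,0.002,0],
  [-0.0002,0,0.002,0],
])

```text
t: 7.98
tcp_pos: [0.5984, 0.0226, 0.0667]
tcp_rot: [0.707, -0.017, 0.018, -0.707]
ft_force: [0.1, -1.1, -0.3]
opening: 0.025
```

```bash
python3 av.py
```

```text
t 8.275 y -0.01701 Fhy -1.98 0.5 hx 1.7 z -0.44 T [-0.325 -0.242  0.025] tcp [0.5984 0.0227 0.0667]
```

carry_out([
  [0.0001,0,0.001,0],
  [0.0001,0,0.001,0],
])

```text
t: 8.52
tcp_pos: [0.5985, 0.0234, 0.0668]
tcp_rot: [0.707, -0.017, 0.018, -0.707]
ft_force: [2.3, -3.9, -0.8]
opening: 0.0253
```

```bash
python3 av.py
```

```text
t 8.825 y -0.01621 Fhy -4.02 0.42 hx 2.93 z -0.66 T [-0.703 -0.469  0.031] tcp [0.5984 0.0234 0.0668]
```

carry_out([
  [0.0,0,0.001,0],
  [0.0,0,0.001,0],
])

```text
t: 9.07
tcp_pos: [0.5985, 0.0242, 0.0668]
tcp_rot: [0.707, -0.017, 0.018, -0.707]
ft_force: [3.1, -5.4, -1.0]
opening: 0.0249
```

```bash
python3 av.py
```

```text
t 9.375 y -0.01542 Fhy -4.92 0.21 hx 3.0 z -1.07 T [-0.863 -0.476  0.039] tcp [0.5985 0.0242 0.0668]
```

carry_out([
  [0.0,0,0.001,0],
  [0.0,0,0.001,0],
])

```text
t: 9.62
tcp_pos: [0.5985, 0.0249, 0.0668]
tcp_rot: [0.707, -0.017, 0.018, -0.706]
ft_force: [2.5, -6.6, -0.9]
opening: 0.0251
```

```bash
python3 av.py
```

```text
t 9.925 y -0.01478 Fhy -6.54 0.32 hx 3.3 z -0.85 T [-1.099 -0.474  0.044] tcp [0.5985 0.0249 0.0667]
```

Pad contact came at y ≈ −17.3 mm, with a slope of about 2 N/mm as stated. Going on to about 4 mm of compression.

carry_out([
  [-0.0001,0,0.001,0],
  [-0.0001,0,0.001,0],
])

```text
t: 10.18
tcp_pos: [0.5986, 0.0255, 0.0667]
tcp_rot: [0.708, -0.017, 0.018, -0.706]
ft_force: [3.1, -8.1, -0.6]
opening: 0.025
```

```bash
python3 av.py
```

```text
t 10.475 y -0.01414 Fhy -7.82 0.42 hx 3.41 z -1.01 T [-1.332 -0.48   0.047] tcp [0.5986 0.0255 0.0668]
```

carry_out([
  [-0.0001,0,0.0008,0],
  [-0.0001,0,0.0008,0],
])

```text
t: 10.72
tcp_pos: [0.5986, 0.026, 0.0668]
tcp_rot: [0.708, -0.017, 0.018, -0.706]
ft_force: [3.1, -9.1, -1.0]
opening: 0.0252
```

```bash
python3 av.py; python3 st.py;  python3 - <<'E'
from cell import robot, viewer
import cv2,pickle
from h import *
c=viewer.read_camera("wrist"); pickle.dump(c,open(f"pics/wrist6.pkl","wb"))
cv2.imwrite(f"pics/wrist6.png",c["pixels"][:,:,::-1])
E
```

```text
t 11.025 y -0.01366 Fhy -9.04 0.38 hx 3.35 z -1.56 T [-1.549 -0.512  0.053] tcp [0.5986 0.026  0.0668]
t 11.025 tcp [0.5986 0.026  0.0668] hold x,y -0.0002 -0.0137 F hx,hy,z 3.0744660027010244 -8.77805063097082 -0.9125223901116906 T [-1.531 -0.514  0.035] head -2.8695905888285074 open 0.02538548228876646
hy in tool per mm [ 0.0157 -0.0021  1.    ]
```

View pics/wrist6.png

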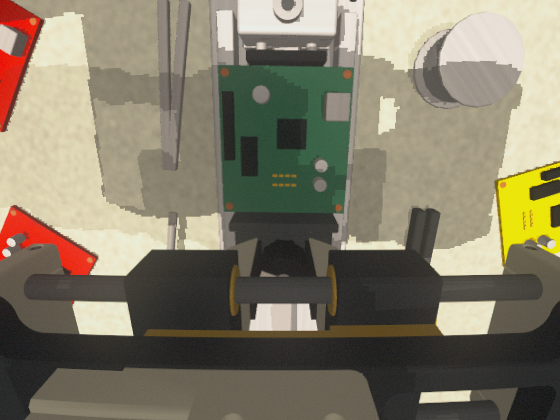

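The pad is in contact with the board (row 66 against the black pad at row 57), with 9 N in total: about 7.7 N spring plus drag. That is about 3.8 to 4 mm. Tightening clockwise, in two stages.

carry_out([
  [0,0,0,6],
  [0,0,0,12],
  [0,0,0,18],
  [0,0,0,24],
  [0,0,0,30],
])

```text
t: 11.7
tcp_pos: [0.5989, 0.0259, 0.0668]
tcp_rot: [0.679, -0.2, 0.202, -0.677]
ft_force: [4.6, -10.2, -2.1]
opening: 0.0255
```

```bash
python3 av.py;python3 st.py
```

```text
t 12.0 y -0.01374 Fhy -9.1 0.61 hx 4.55 z -2.1 T [-1.552 -0.657 -0.077] tcp [0.5989 0.0259 0.0668]
t 12.0 tcp [0.5989 0.0259 0.0668] hold x,y 0.0001 -0.0137 F hx,hy,z 2.9353439483786743 -9.405609420115606 -1.6674879556785442 T [-1.561 -0.623 -0.111] head -32.89578929155835 open 0.02516104988469012
hy in tool per mm [-0.4869 -0.0021  0.8737]
```

carry_out([
  [0,0,0,6],
  [0,0,0,12],
  [0,0,0,18],
  [0,0,0,24],
  [0,0,0,30],
  [0,0,0,34],
  [0,0,0,37],
  [0,0,0,40],
])

```text
t: 13.0
tcp_pos: [0.5991, 0.0256, 0.0668]
tcp_rot: [0.569, -0.419, 0.422, -0.568]
ft_force: [4.6, -10.0, -3.0]
opening: 0.0248
```

```bash
python3 av.py;python3 st.py
```

```text
t 13.3 y -0.01403 Fhy -10.45 0.38 hx 5.04 z -2.52 T [-1.709 -0.731  0.109] tcp [0.5991 0.0256 0.0668]
t 13.3 tcp [0.5991 0.0256 0.0668] hold x,y 0.0003 -0.014 F hx,hy,z 5.179975836428844 -10.29985406609795 -2.7482010066986007 T [-1.656 -0.721  0.089] head -72.87155643953673 open 0.025474646693377817
hy in tool per mm [-0.9344 -0.0026  0.3567]
```

carry_out([
  [0,0,0,2],
  [0,0,0,4],
  [0,0,0,6],
  [0,0,0,6],
])

```text
t: 13.8
tcp_pos: [0.6, 0.0257, 0.0668]
tcp_rot: [-0.546, 0.447, -0.451, 0.546]
ft_force: [7.8, -9.6, -4.5]
opening: 0.0251
```

```bash
python3 av.py;python3 st.py
```

```text
t 14.1 y -0.01385 Fhy -9.08 0.29 hx 8.26 z -4.95 T [-1.565 -1.238  0.6  ] tcp [0.6    0.0257 0.0668]
t 14.1 tcp [0.6    0.0257 0.0668] hold x,y 0.0012 -0.0138 F hx,hy,z 7.669805744390452 -8.696474501600282 -5.834948096965498 T [-1.584 -1.222  0.582] head -78.80517712518886 open 0.025197149442678958
hy in tool per mm [-0.9662 -0.0026  0.2582]
```

Torque about the vertical rose to 0.6 N m, so the screw is at its stop. I'll ease off the tool's preload, which also tests the clamp.

carry_out([
  [0.0003,0,-0.0003,-1],
  [0.0006,0,-0.0006,-2],
  [0.0008,0,-0.0008,-3],
  [0.0008,0,-0.0008,-3],
])

```text
t: 14.6
tcp_pos: [0.5999, 0.0257, 0.0668]
tcp_rot: [-0.557, 0.433, -0.436, 0.558]
ft_force: [9.4, -5.4, -7.1]
opening: 0.0249
```

```bash
python3 av.py;python3 st.py
```

```text
t 14.9 y -0.01386 Fhy -5.59 0.45 hx 9.87 z -6.22 T [-0.909 -1.579  0.054] tcp [0.5999 0.0257 0.0668]
t 14.9 tcp [0.5999 0.0257 0.0668] hold x,y 0.0011 -0.0139 F hx,hy,z 9.238497601058446 -5.600452126065431 -5.85021636579204 T [-0.886 -1.581  0.021] head -75.8858025861375 open 0.025210069067273747
hy in tool per mm [-9.518e-01 -8.000e-04  3.071e-01]
```

carry_out([
  [0.0004,0,0.0003,1],
  [0.0007,0,0.0006,2],
  [0.0007,0,0.0006,2],
])

```text
t: 15.28
tcp_pos: [0.5999, 0.0256, 0.0668]
tcp_rot: [-0.55, 0.443, -0.445, 0.551]
ft_force: [7.7, -4.8, -4.7]
opening: 0.0249
```

```bash
python3 av.py;python3 st.py
```

```text
t 15.575 y -0.01395 Fhy -4.3 0.46 hx 7.78 z -4.58 T [-0.682 -1.222  0.33 ] tcp [0.6    0.0256 0.0668]
t 15.575 tcp [0.6    0.0256 0.0668] hold x,y 0.0012 -0.014 F hx,hy,z 7.60038918154819 -4.715231070867394 -5.087124864432363 T [-0.686 -1.255  0.307] head -77.83692595785082 open 0.025226948049617445
hy in tool per mm [-9.618e-01 -6.000e-04  2.745e-01]
```

Good: the remaining torque is 0.33 N m in the tightening direction and the side forces are small. Opening the fingers.

carry_out([
  [0,0,0,0],
  [0,0,0,0],
  [0,0,0,0],
  [0,0,0,0],
  [0,0,0,0],
  [0,0,0,0],
], grip=1.0)

```text
t: 16.32
tcp_pos: [0.5983, 0.0261, 0.0667]
tcp_rot: [0.55, -0.444, 0.444, -0.55]
ft_force: [0.1, -0.5, 0.4]
opening: 0.0804
```

```bash
python3 av.py;python3 st.py
python3 - <<'E'
from cell import robot, viewer
import cv2,pickle
from h import *
c=viewer.read_camera("wrist"); pickle.dump(c,open(f"pics/wrist7.pkl","wb"))
cv2.imwrite(f"pics/wrist7.png",c["pixels"][:,:,::-1])
E
```

```text
t 16.625 y -0.01362 Fhy -0.09 0.44 hx -0.05 z 0.05 T [0.008 0.025 0.002] tcp [0.5983 0.0261 0.0667]
t 16.625 tcp [0.5983 0.0261 0.0667] hold x,y -0.0005 -0.0136 F hx,hy,z 0.3683844490403157 0.047828610490927445 -0.8027747972926899 T [0.005 0.04  0.01 ] head -77.86504450588853 open 0.0913946441708204
hy in tool per mm [-0.9619 -0.      0.274 ]
```

View pics/wrist7.png

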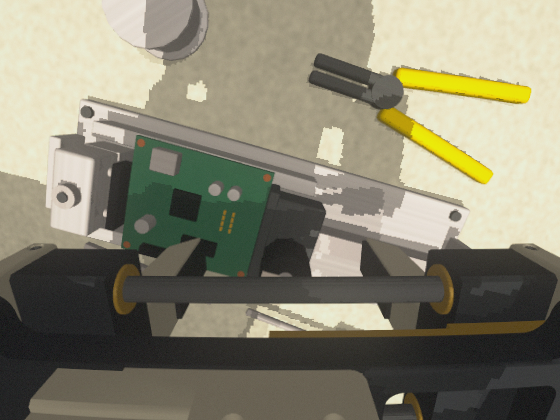

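Fingers are clear and the board (200,200) is still held between the jaw and the pad (118,195). Lifting away, then checking.

carry_out([
  [0,-0.01,0,0],
  [0,-0.045,0,0],
  [0,-0.09,0,0],
  [0,-0.134,0,0],
  [0,-0.134,0,0],
  [0,-0.134,0,0],
])

```text
t: 17.42
tcp_pos: [0.5979, 0.0261, 0.2006]
tcp_rot: [0.55, -0.444, 0.444, -0.55]
ft_force: [-0.8, 0.2, -0.7]
opening: 0.092
```

```bash
python3 st.py
python3 - <<'E'
from cell import robot, viewer
import cv2,pickle
from h import *
for n in ["wrist","scene","side"]:
    c=viewer.read_camera(n); pickle.dump(c,open(f"pics/{n}8.pkl","wb"))
crop(load("wrist8"),90,30,400,250,2.5,"w8crop")
crop(load("side8"),180,150,360,320,3.5,"sd8crop")
E
```

```text
t 17.425 tcp [0.5979 0.0261 0.2006] hold x,y -0.0009 -0.0136 F hx,hy,z -0.7645776784341964 0.17996274998001055 -0.654664326907461 T [-0.045  0.057  0.01 ] head -77.8619462849707 open 0.09204270354111234
hy in tool per mm [-9.619e-01 -1.000e-04  2.741e-01]
```

View pics/w8crop.png

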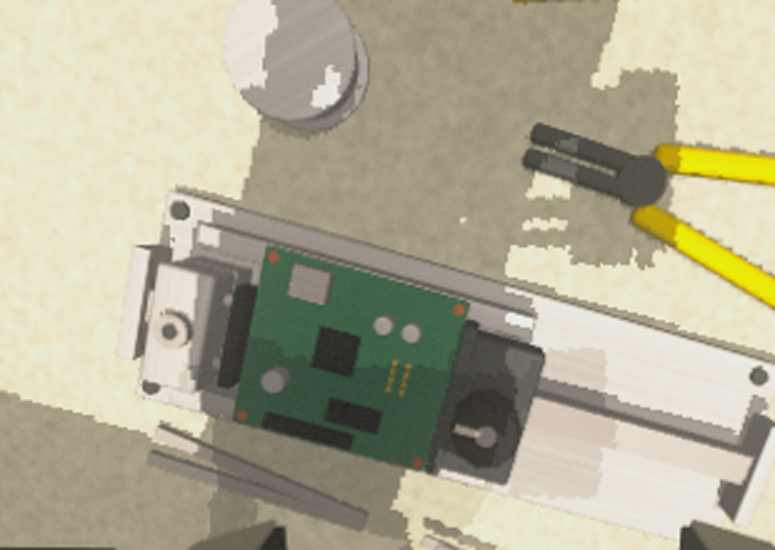

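View pics/sd8crop.png

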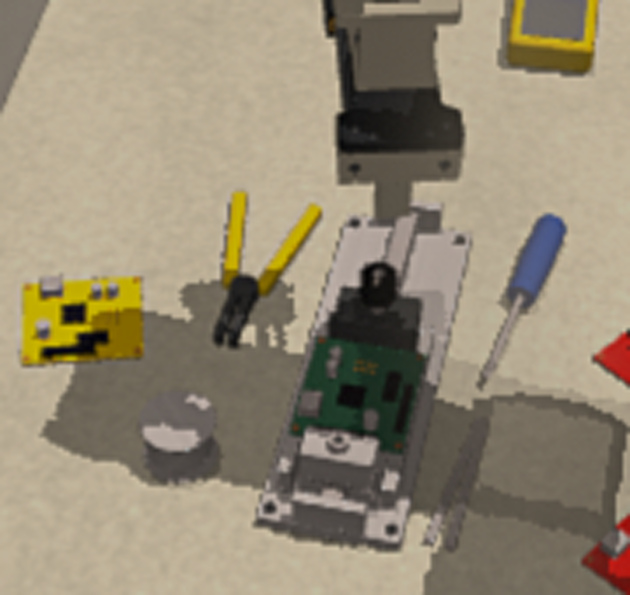

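Run:
```python
from h import *
c=load("wrist8"); o=np.array([.5997,.0396,0]);hy=np.array([.0657,.998,0])
w=lambda x,y:(90+(x+.5)/2.5-.5,30+(y+.5)/2.5-.5)
P=onz(c,*w(486,437),.097);print("stem y",(P-o)@hy)
P0=np.array([0.5940681,-0.0289439,.097]);print("stem y at start",(P0-o)@hy)
crop(c,260,150,320,230,7,"k8")
# board tilt check
for n,a in [("nearL",(459,310)),("nearR",(417,463)),("farR",(241,415)),("farL",(272,257))]:
    Q=onz(c,*w(*a),.038); print(n,Q.round(4),((Q-o)@hy).round(4))
```

```text
stem y -0.014977592159630534
stem y at start -0.06877682803
nearL [0.634  0.0444 0.038 ] 0.007
nearR [0.5618 0.0492 0.038 ] 0.0071
farR [0.5674 0.1313 0.038 ] 0.0894
farL [0.6394 0.1268 0.038 ] 0.0897
```

View pics/k8.png

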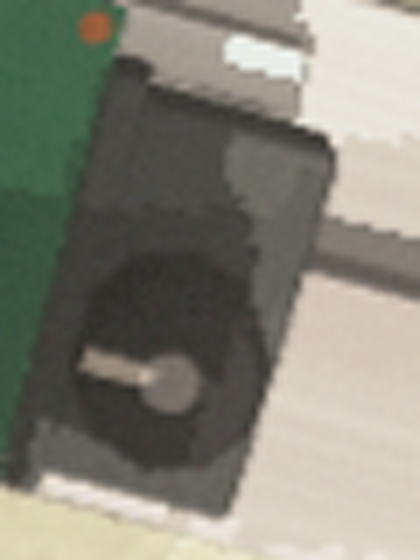

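The marker has turned about 5° clockwise from where it began, so the screw is tighter than at the start. The jaw is at −13.7 mm, and the board is flat and square. Handing in.

```bash
python3 -c "
from cell import robot
print(robot.job_done(), robot.state()['t'])"
```

```text
the job is handed in; nothing more can be done
the job is handed in; nothing more can be done
```

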